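Run out the work board and hold it for clamping

TASK

The blue flap at the end of the low grey cabinet stands open in the way of the wooden board lying on top: first push the flap down and fully shut, until it snaps into its catch. Then slide the board straight out over that end, flat on the cabinet all the way, until the red line across it lies over the cabinet's end edge; the nose is then overweight, so keep hold of the board and finish still holding it there level, ready for a clamp. Leave the other things on the table where they are.

Things in the scene. Friction and masses are not known exactly. Their poses are not given: they have to be found in the camera images.
- cabinet: low grey cabinet fixed to the table, 340 mm long (its x), 150 mm wide (its y), 80 mm high, walls 8 mm. Origin at the centre of its underside; z up. The flap end faces its -x, which points roughly to the robot's right. Only the flap end is open; the top is smooth
- cabinet_edge (a point): middle of the cabinet's top edge at the flap end, 170 mm along -x from the cabinet's centre, 80 mm above the table; axes as the cabinet's (-x is outward)
- flap_hinge (a point): middle of the flap's hinge line, on the end face 8 mm below the top; the line runs along the cabinet's y; axes as the cabinet's
- flap (a joint): angle of the blue flap: 0 = shut, hanging down; pi/2 = straight out level; at the start 1.75 to 2.2, rising above level. A stiff hinge (about 0.05 N m) keeps it where it is left. Press down on its upper face, then push inward; at about 0.2 it meets a sprung ball catch and takes a few newtons more to pass it, to the stop at 0; fully shut is under 0.05, and the catch then keeps it there
- flap_face (a point): middle of the outer face of the flap (130 mm wide, reaching 59 mm from its hinge line, 8 mm thick), 35 mm from the hinge line. This face looks up when open; shut, it is flush with the cabinet's end face. Axes turn with the flap; -x is out of the face
- board: loose wooden board, 300 x 110 x 12 mm, about 0.45 kg, lying on the cabinet top, nose to its own -x. Origin at the centre of its underside, x along its length. Its centre of mass lies within 10 mm of its middle. At the start the nose is 15 to 50 mm back from the cabinet's end edge. Friction between board and cabinet is ordinary
- board_line (a point): middle of the red line (5 mm wide, right across the board) on the board's top face, 190 mm from the nose, 12 mm above the underside; axes as the board's. It must come over cabinet_edge
- board_grip (a point): centre of the upright dark wooden grip block fixed on the board near its tail, 26 mm along the board, 50 mm across, 40 mm high; this point is 22 mm above the board's top face (18 mm below the block's top), 75 mm behind the red line; axes as the board's
- tin: bystander, to be left alone: red hinged rivet tin, 121 x 70 mm, 34 high; origin at the centre of its underside
- tape: bystander, to be left alone: grey tape roll, 116 mm across, 46 high, lying flat; origin at the centre of its underside
- weight: bystander, to be left alone: steel pattern weight, 42 mm across, 30 high; origin at the centre of its underside
- bobbin: bystander, to be left alone: red bobbin, 25 mm across, 12 high; origin at the centre of its underside

How it is judged:
On the way, in this order (a step that is already met when the one before it is completed fails the run):
1. the flap is fully shut on its catch (value of joint flap below 0.05 rad), for 0.3 s.
2. the red line lies over the end edge, the board level and held (x of board_line in the frame of cabinet_edge between -0.008 and 0.008 m and y of board_line in the frame of cabinet_edge between -0.025 and 0.025 m and z of board_line in the frame of cabinet_edge between 0.008 and 0.016 m and angle between the x axis of board_line and the x axis of cabinet_edge, either way round below 0.1 rad and angle between board's own z axis and vertical below 0.05 rad and contact force between the fingers and board above 1 N), for 0.2 s.
At the end, for the whole second after the job is handed in: Flap under 0.05 rad; red line within 8 mm of the end edge lengthwise and 25 mm sideways, board within 0.10 rad of the cabinet's direction and 0.05 rad of level, its underside within 4 mm of the cabinet top at the edge, and the fingers still on it with over 1 N, at rest (all of step 2 and value of joint flap below 0.05 rad and linear speed of board below 0.02 m/s); the arm keeps its last pose, push and grip.
It fails at once if the board tips (over 0.15 rad) (angle between board's own z axis and vertical above 0.15 rad).
It fails at once if the board is lifted off the cabinet (over 20 mm) (z of board_line in the frame of cabinet_edge above 0.032 m).
It fails at once if the board is run out while the flap is still open (value of joint flap above 0.3 rad and x of board_line in the frame of cabinet_edge below 0.18 m).
It fails at once if another thing on the table is pushed away (over 25 mm) (distance of any of tin, tape, weight, bobbin from where it was at the start of the episode above 0.025 m).
It also fails if it takes over 51 s, if anything falls off the work surface, if the arm or the gripper's body presses on something with over 40 N, if the wrist force passes 120 N, or if a joint passes its speed limit or range.

ROBOT

A 7-joint arm with a two-finger parallel gripper is mounted at the origin on the work surface; the furniture and walls round the work are solid. World frame = base frame: x ahead of the robot, y to its left, z up, the work surface at z = 0. Lengths are in m, angles in rad, forces in N, time in s.
With the tool pointing down it reaches from about 0.35 to 0.775 m from the base axis. Payload 3.1 kg.
Tool frame: the origin (TCP) lies midway between the tips of the shut fingers; the grasp point (between the pads) lies 19 mm behind it (pinch_z is the distance from the TCP to the grasp point, in m); z points along the fingers, y is the line along which they close (so a half turn about z gives the same grasp; the last joint's range is limited). The gripper opens to 85 mm and grips with 20 to 120 N. Pads are 22 mm wide; open, the fingers measure 114 mm over their backs; the gripper's body (76 mm by 85 mm) begins 54 mm behind the grasp point. The pads swing forward as they close: fully open they stand 13 mm farther back than shut.
Start: joints at [1.124, 0.311, 0.014, 1.512, -0.004, 1.319, -0.027], TCP at [0.217, -0.506, 0.231] pointing down, gripper open.
Joint ranges: [-2.7, 2.7], [-0.3, 1.91], [-1.27, 1.3], [0.12, 2.57], [-1.44, 4.58], [0.2, 2.03], [-3.05, 3.05]. Speed limits (rad/s): [2.79, 2.79, 3.14, 3.14, 3.14, 3.14, 3.14].

INTERFACE

Orientations are given as a unit quaternion [x, y, z, w].
In Python, from plant import * gives the robot as it stands.
- The arm moves only by the tool carry_out, never from a script. Its argument "increments" is a list of rows, each an object with "dp": the shift along the world's x, y, z each as a share of 0.25 m, from -1 to 1, a list of three; "twist": the turn, a rotation vector about the world's x, y, z each as a share of 360 degrees, from -1 to 1, a list of three. In form: [{"dp": [x, y, z], "twist": [ax, ay, az]}, ...]. A call has 1 to 12 rows; each row is the pose to reach, as a shift and turn from the pose commanded when the call began, turning the shorter way round; what a row does not reach only later rows make up. A row lasts 1/12 s, in which the tool goes at most 41.7 mm and 7.16 degrees, less where a joint would pass 70% of its speed; a pose out of reach is approached as far as the arm can. A call with a number of a shift or a turn outside -1 to 1 is refused whole. A call with a gripper value outside its range is refused whole. "hand" is the gripper command: -1 is fully open, 1 is shut, values between are in proportion, set as the call begins (left out, the last holds). The fingers move at their own pace and stop on an object; the grip force is fixed at half the most. Time passes only in rows, so rows that repeat a pose let the fingers close. It gives the time, the measured TCP pose, the force, the opening and the grip force at its end, in the units of the state.
- sense(): the state, without advancing time (a new reading comes with each control period).
- capture(name): name is "scene" or "side" or "wrist"; returns a dict with "frame" (400x640x3 uint8, blue, green, red), "range_z" (400x640 float32, m along the optical axis (not along the pixel's ray), 0 where there is no reading), "fovy" (degrees; the focal length in pixels is half the picture's height over the tangent of half this angle, whatever the lens; pixels are square), "cx", "cy" (the principal point, pixels), "view" (4x4, takes a point from world to camera coordinates). Camera axes: x right, y down, z forward; pixel columns grow to the right and rows downward; lengths in m; the calibration is good to about 2 mm. A picture is of the moment at which its call begins.
- sign_off(): hands the job in; it is judged then, once.
Trained networks look in the newest picture that a camera, given by its name, has taken for a name from the list of things; names that differ only in an ending like _2 or _b are one class to them, and where a whole thing is asked for, a point or a joint stands for the part that bears it (a point fixed in the world has none). Each returns a list of dicts, best first, with "p" (0 to 1); they miss things now and then, are a little off and sometimes report something else, mostly with a low value. They report only what shows in the picture. A call takes as long as a camera call.
- masks_of(camera, label): "pixels" (400x640 bool, what is visible of it) and "pixel" ([row, column] in pixels, amid what is visible of it).
The state is a dict: "t": time; "joint_positions": joint angles; "dq": joint speeds; "joint_torque": joint torques, N m; "tool_pos": TCP position; "eef_rot": TCP orientation; "ft_force": force on the tool from outside, world axes, zero at the start; "wrist_torque": the same for the moment, N m; "grip_width": finger opening in m; "finger_force": force on a finger pad.
Only numpy, scipy, OpenCV 4.12 (cv2) and the standard library are available. Lean on these libraries where they do the work, as an engineer would, in place of code of your own. Each camera call takes 0.05 s, during which the arm holds its last target. There are 200 camera calls.

## Working session

There is one attempt and no reset: what is moved stays moved. The work goes in short steps, Python scripts to look and compute and a tool call to move; the robot and the scene stay as the last step left them, time stands still between calls to the robot, and variables do not carry over. Pictures are saved under pics/ and viewed, at most 10 in all, crops included, and the job is handed in when it is done.

Besides the shell and the picture viewer there is one more tool, called after "Call:" as a command line: name --argument value ..., lists and objects as JSON in quotes. carry_out: Moves the arm, as the interface text tells. Shift numbers are shares of 0.25 m and turn numbers shares of 360 degrees, none past 1 either way. Its arguments: {"type":"object","properties":{"increments":{"type":"array","items":{"type":"object","properties":{"dp":{"type":"array","items":{"type":"number","minimum":-1,"maximum":1}},"twist":{"type":"array","items":{"type":"number","minimum":-1,"maximum":1}}}}},"hand":{"type":"number"}},"required":["increments"]}

```bash
mkdir -p pics; ls
cat > h.py <<'E'
from plant import *
import numpy as np, cv2
def cloud(c):
    z=c["range_z"]; f=200/np.tan(np.radians(c["fovy"])/2)
    v,u=np.mgrid[0:400,0:640]
    p=np.stack([(u-c["cx"])*z/f,(v-c["cy"])*z/f,z],-1)
    V=np.array(c["view"]); w=(p-V[:3,3])@V[:3,:3]
    w[z==0]=np.nan
    return w
E
python3 - <<'E'
from h import *
ims=[]
for n in ["scene","side"]:
    c=capture(n); w=cloud(c); np.save(n+".npy",w); cv2.imwrite(f"pics/{n}0.png",c["frame"])
    ims.append(c["frame"])
    for l in ["cabinet","flap","board","board_grip","tin","tape","weight","bobbin"]:
        for m in masks_of(n,l)[:1]:
            q=w[m["pixels"]]; q=q[~np.isnan(q[:,0])]
            if len(q)==0: continue
            print(n,l,round(m["p"],2),m["pixel"],len(q),np.round(np.median(q,0),3),np.round(np.percentile(q,2,0),3),np.round(np.percentile(q,98,0),3))
    print(np.array(c["view"]).round(3).tolist())
E
```

```text
pics
scene cabinet 0.88 [213.5, 304.6] 2275 [0.494 0.043 0.076] [ 0.481 -0.104  0.011] [0.617 0.277 0.091]
scene flap 0.6 [184.1, 329.4] 464 [ 0.554 -0.085  0.082] [ 0.493 -0.111  0.065] [ 0.62  -0.06   0.097]
scene board 0.81 [202.7, 270.8] 2231 [0.564 0.138 0.092] [ 0.514 -0.01   0.082] [0.624 0.278 0.131]
scene board_grip 0.84 [203.0, 272.6] 2185 [0.563 0.139 0.092] [ 0.514 -0.009  0.083] [0.622 0.277 0.131]
scene tin 0.81 [191.9, 410.5] 388 [ 0.435 -0.365  0.032] [ 0.4   -0.419 -0.002] [ 0.474 -0.329  0.045]
scene tape 0.64 [163.1, 398.0] 644 [ 0.57  -0.381  0.04 ] [ 0.516 -0.437 -0.001] [ 0.626 -0.329  0.053]
scene bobbin 0.54 [256.5, 208.7] 39 [0.501 0.415 0.009] [ 0.491  0.404 -0.001] [0.512 0.425 0.016]
[[-0.412, -0.911, -0.01, 0.19], [-0.761, 0.35, -0.546, 0.434], [0.501, -0.217, -0.838, 1.653], [0.0, 0.0, 0.0, 1.0]]
side cabinet 0.55 [206.1, 307.1] 1748 [ 0.513 -0.037  0.078] [ 0.483 -0.116  0.006] [0.627 0.264 0.092]
side flap 0.94 [211.0, 324.1] 346 [ 0.549 -0.094  0.085] [ 0.492 -0.117  0.014] [ 0.613 -0.053  0.094]
side board 0.9 [171.4, 305.3] 1703 [0.564 0.113 0.091] [ 0.516 -0.02   0.084] [0.621 0.26  0.129]
side board_grip 0.56 [172.4, 306.0] 1774 [0.566 0.113 0.091] [ 0.516 -0.021  0.081] [0.622 0.261 0.13 ]
side tin 0.68 [308.9, 336.1] 1175 [ 0.429 -0.411  0.033] [ 0.391 -0.463 -0.   ] [ 0.475 -0.341  0.038]
side tape 0.41 [204.8, 308.4] 1666 [ 0.511 -0.037  0.079] [ 0.483 -0.116  0.009] [0.621 0.258 0.093]
side weight 0.58 [323.8, 373.1] 239 [ 0.512 -0.476  0.029] [ 0.494 -0.492  0.001] [ 0.546 -0.454  0.033]
[[0.909, -0.416, 0.011, -0.496], [-0.279, -0.63, -0.724, 0.183], [0.308, 0.656, -0.689, 1.262], [0.0, 0.0, 0.0, 1.0]]
```

Run:
```python
from h import *
a=cv2.imread("pics/scene0.png");b=cv2.imread("pics/side0.png")
x=cv2.resize(a[120:320,150:470],(800,500),interpolation=cv2.INTER_CUBIC)
y=cv2.resize(b[90:370,160:480],None,fx=2,fy=2,interpolation=cv2.INTER_CUBIC)
cv2.imwrite("pics/a.png",x);cv2.imwrite("pics/b.png",y)
def rect(q,name):
    r=cv2.minAreaRect((q[:,:2]*1000).astype(np.float32)); print(name,len(q),np.round(r[0],1),np.round(r[1],1),round(r[2],2),"z",np.median(q[:,2]).round(4))
Q=[]
for n,im in(("scene",a),("side",b)):
    w=np.load(n+".npy"); box=(w[...,0]>.45)&(w[...,0]<.66)&(w[...,1]>-.14)&(w[...,1]<.33)
    z=w[...,2]
    hsv=cv2.cvtColor(im,cv2.COLOR_BGR2HSV)
    rect(w[box&(z>.122)],n+" grip")
    rect(w[box&(z>.086)&(z<.098)&(w[...,1]>-.03)],n+" board")
    rect(w[box&(z>.073)&(z<.0845)],n+" cabtop")
    bl=box&(hsv[...,0]>95)&(hsv[...,0]<130)&(hsv[...,1]>90); q=w[bl&(w[...,1]<-.03)]
    rect(q,n+" flap")
    q=q[q[:,2]>.05]
    for lo in np.arange(-.125,-.04,.008):
        s=q[(q[:,1]>=lo)&(q[:,1]<lo+.008)]
        if len(s):print(round(lo,3),len(s),np.median(s[:,2]).round(4))
    rd=box&((hsv[...,0]<6)|(hsv[...,0]>172))&(hsv[...,1]>120)&(z>.085); q=w[rd]; 
    if len(q): rect(q,n+" line"); print(np.median(q,0))
    ct=box&(z<.0845)&(z>.073); q=w[ct]
    for lo in (.48,.49,.50,.51):
        s=q[(q[:,0]>=lo)&(q[:,0]<lo+.01)]
        if len(s): print("cab y range",lo,s[:,1].min().round(4),s[:,1].max().round(4))
```

```text
scene grip 97 [566.6 247.5] [54.  25.9] 0.36 z 0.1309
scene board 1874 [554.8 127.2] [313.4 149.6] 89.13 z 0.0916
scene cabtop 1269 [559.1  86.7] [394.1 158.1] 89.09 z 0.0795
scene flap 425 [555.9 -84.5] [ 53.9 136.4] 88.45 z 0.0814
-0.117 14 0.0903
-0.109 67 0.0912
-0.101 39 0.0877
-0.093 64 0.0843
-0.085 74 0.0811
-0.077 69 0.0773
-0.069 70 0.0742
-0.061 27 0.0739
scene line 26 [569.9 174. ] [  4.2 107.4] 89.96 z 0.0912
[0.5737482  0.17386569 0.09119177]
cab y range 0.48 -0.0676 0.2825
cab y range 0.49 -0.107 0.2842
cab y range 0.5 -0.0984 0.2838
cab y range 0.51 -0.1014 0.2838
side grip 76 [569.9 241.9] [49.7 29.3] 3.46 z 0.1297
side board 1549 [570.5 126.9] [113.7 304.4] 0.44 z 0.0913
side cabtop 1155 [559.7  83.8] [395.7 151.4] 89.01 z 0.0792
side flap 356 [558.4 -75.2] [ 87.7 134.4] 89.67 z 0.0844
-0.125 17 0.0896
-0.117 87 0.0908
-0.109 41 0.0893
-0.101 34 0.086
-0.093 41 0.0833
-0.085 43 0.0796
-0.077 48 0.0765
-0.069 37 0.0735
-0.061 4 0.0706
side line 39 [567.1 200.8] [107.3  72.1] 1.94 z 0.0922
[0.56224093 0.17054452 0.09223448]
cab y range 0.48 -0.0627 0.2687
cab y range 0.49 -0.1119 0.2827
cab y range 0.5 -0.1118 0.2778
cab y range 0.51 -0.0938 0.2825
```

View pics/a.png

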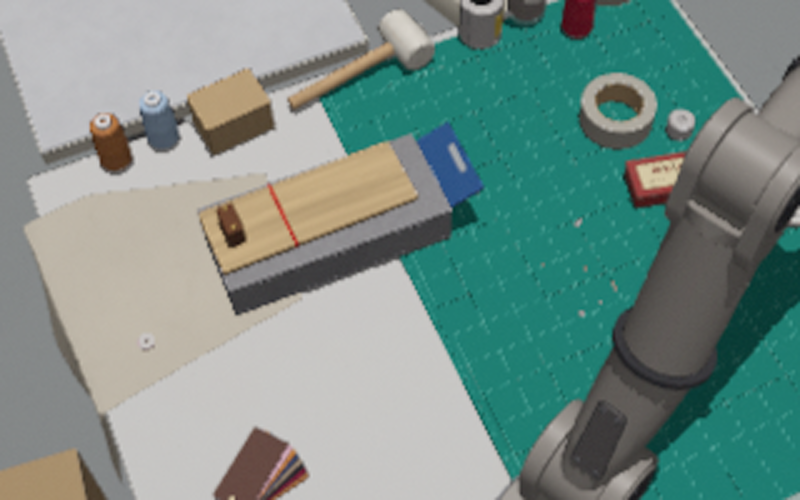

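View pics/b.png

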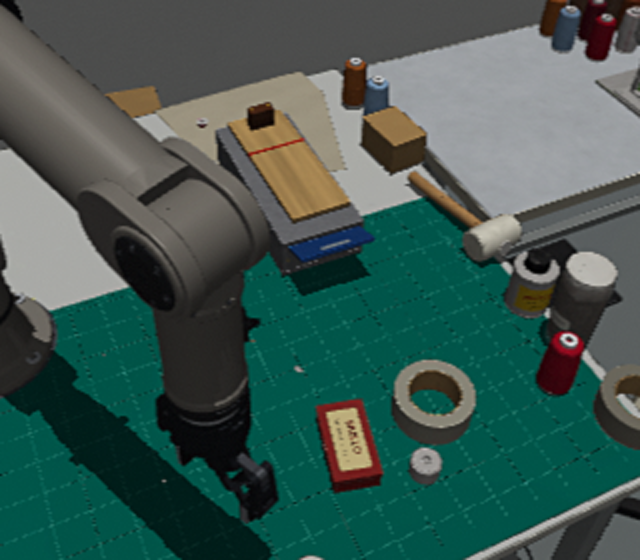

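Run:
```python
from h import *
from scipy.spatial.transform import Rotation as R
s=sense(); print(s["t"],s["tool_pos"],s["eef_rot"],s["ft_force"],s["grip_width"]); print(R.from_quat(s["eef_rot"]).as_matrix().round(3))
```

```text
0.9 [ 0.21662017 -0.50557141  0.23134207] [ 9.79583006e-01  2.01040127e-01 -9.06019725e-06  4.82534414e-05] [0.07053337 0.33088615 0.39525658] 0.08527909047757548
[[ 0.919  0.394  0.   ]
 [ 0.394 -0.919 -0.   ]
 [-0.     0.    -1.   ]]
```

Call:
carry_out --increments '[{"dp": [0.68,0.76,0],"twist": [0,0,-0.0644]},{"dp": [0.68,0.76,0],"twist": [0,0,-0.0644]},{"dp": [0.68,0.76,0],"twist": [0,0,-0.0644]},{"dp": [0.68,0.76,0],"twist": [0,0,-0.0644]},{"dp": [0.68,0.76,0],"twist": [0,0,-0.0644]},{"dp": [0.68,0.76,0],"twist": [0,0,-0.0644]},{"dp": [0.68,0.76,0],"twist": [0,0,-0.0644]}]' --hand 1

```text
t: 1.48
tool_pos: [0.3918, -0.3087, 0.2317]
eef_rot: [1.0, 0.005, 0.002, -0.002]
ft_force: [0.2, 0.9, -1.1]
grip_width: 0.0007
finger_force: 0.0
```

Call:
carry_out --increments '[{"dp": [0.68,0.5,0],"twist": [0,0,0]},{"dp": [0.68,0.5,0],"twist": [0,0,0]},{"dp": [0.68,0.5,0],"twist": [0,0,0]},{"dp": [0.68,0.5,0],"twist": [0,0,0]},{"dp": [0.68,0.5,0],"twist": [0,0,0]},{"dp": [0.68,0.5,0],"twist": [0,0,0]},{"dp": [0.68,0.5,0],"twist": [0,0,0]}]'

```text
t: 2.07
tool_pos: [0.5588, -0.1865, 0.2306]
eef_rot: [1.0, 0.004, 0.0, -0.001]
ft_force: [0.3, -0.7, 0.0]
grip_width: 0.0
finger_force: 0.0
```

```bash
cat > m.py <<'E'
from h import *
from scipy.spatial.transform import Rotation as R
import sys
s=sense(); print(round(s["t"],2),s["tool_pos"].round(4) if hasattr(s["tool_pos"],"round") else s["tool_pos"],R.from_quat(s["eef_rot"]).as_matrix().round(3).tolist(),np.round(s["ft_force"],1),s["grip_width"])
for n in sys.argv[2:]:
    c=capture(n); w=cloud(c); np.save(f"{n}{sys.argv[1]}.npy",w); cv2.imwrite(f"pics/{n}{sys.argv[1]}.png",c["frame"])
E
python3 m.py 1 wrist scene
```

```text
2.07 [ 0.5588 -0.1865  0.2306] [[1.0, 0.007, 0.0], [0.007, -1.0, 0.002], [0.0, -0.002, -1.0]] [ 0.3 -0.7  0. ] 2.6344511841124044e-05
```

View pics/wrist1.png

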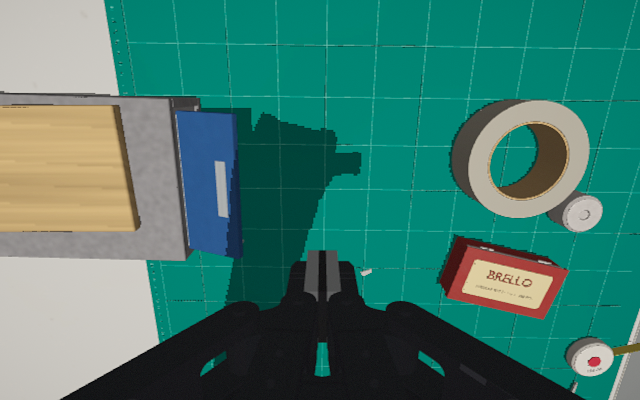

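Run:
```python
from h import *
w=np.load("wrist1.npy"); im=cv2.imread("pics/wrist1.png"); hsv=cv2.cvtColor(im,cv2.COLOR_BGR2HSV); z=w[...,2]
bl=(hsv[...,0]>100)&(hsv[...,0]<130)&(hsv[...,1]>120)&(z>.06)
q=w[bl];c=np.median(q,0);print("flap",len(q),np.percentile(q,[1,50,99],axis=0).round(4).tolist())
A=np.c_[q[:,:2],np.ones(len(q))]
m=np.ones(len(q),bool)
for _ in range(5):
    p=np.linalg.lstsq(A[m],q[m,2],rcond=None)[0]; m=abs(A@p-q[:,2])<.003
print("plane",p,"theta",np.pi/2+np.arctan(np.hypot(p[0],p[1])),"dir",np.degrees(np.arctan2(p[0],p[1])))
# cabinet top rows: end edge
t=(z>.075)&(z<.084)&~bl&(w[...,0]>.47)&(w[...,0]<.65)&(w[...,1]>-.09)&(hsv[...,1]<60)
pts=[]
for r in range(110,250,4):
    k=np.where(t[r])[0]
    if len(k): pts.append(w[r,k.max()])
pts=np.array(pts);f=np.polyfit(pts[:,0],pts[:,1],1);print("edge",f,np.polyval(f,.558),np.std(pts[:,1]-np.polyval(f,pts[:,0])),pts[::6].round(4).tolist())
e=[]
for col in range(20,160,5):
    k=np.where(t[:,col])[0]
    if len(k): e.append(np.r_[w[k.min(),col,:2],w[k.max(),col,:2]])
e=np.array(e);
for a in(0,2): print("side",np.polyfit(e[:,a+1],e[:,a],1),np.median(e[:,a]))
b=(z>.087)&(z<.097)&(w[...,1]>-.035)&~bl
n=[]
for r in range(120,220,4):
    k=np.where(b[r])[0]
    if len(k): n.append(w[r,k.max()])
n=np.array(n);print("nose",np.polyfit(n[:,0],n[:,1],1),np.median(n,0))
e=[]
for col in range(10,120,5):
    k=np.where(b[:,col])[0]
    e.append(np.r_[w[k.min(),col,:2],w[k.max(),col,:2]])
e=np.array(e)
for a in(0,2): print("bside",np.polyfit(e[:,a+1],e[:,a],1),np.median(e[:,a]))
```

```text
flap 7228 [[0.4954, -0.1133, 0.073], [0.5664, -0.0865, 0.0838], [0.622, -0.0596, 0.0934]]
plane [-0.00788993 -0.38389343  0.0550407 ] theta 1.9374117408309988 dir -178.82259999548532
edge [-0.01962095 -0.04462964] -0.05557812952117786 0.00028615896834165356 [[0.6236, -0.0568, 0.0768], [0.6036, -0.0567, 0.0765], [0.583, -0.0564, 0.078], [0.5608, -0.0548, 0.0763], [0.538, -0.0556, 0.0761], [0.5139, -0.0544, 0.0756]]
side [0.01813111 0.63395442] 0.6342996017657937
side [0.01746844 0.48537064] 0.48593253596242836
nose [ 0.01145942 -0.02350542] [ 0.57576185 -0.0169643   0.0879163 ]
bside [-0.00290413  0.62748131] 0.6274382933200444
bside [-0.01059834  0.51900362] 0.5184926060165571
```

Call:
carry_out --increments '[{"dp": [0,0.1,-0.1],"twist": [0.0694,0,0]},{"dp": [0,0.2,-0.2],"twist": [0.0694,0,0]},{"dp": [0,0.286,-0.4],"twist": [0.0694,0,0]},{"dp": [0,0.286,-0.4],"twist": [0.0694,0,0]},{"dp": [0,0.286,-0.4],"twist": [0.0694,0,0]},{"dp": [0,0.286,-0.4],"twist": [0.0694,0,0]}]'

```text
t: 2.67
tool_pos: [0.5551, -0.1223, 0.1304]
eef_rot: [0.976, -0.003, -0.001, -0.216]
ft_force: [-0.6, 0.2, 0.3]
grip_width: 0.0001
finger_force: 0.0
```

Call:
carry_out --increments '[{"dp": [0,0.024,-0.08],"twist": [0,0,0]},{"dp": [0,0.024,-0.144],"twist": [0,0,0]},{"dp": [0,0.028,-0.2],"twist": [0,0,0]},{"dp": [0,0.032,-0.256],"twist": [0,0,0]},{"dp": [0,0.038,-0.304],"twist": [0,0,0]},{"dp": [0,0.056,-0.346],"twist": [0,0,0]},{"dp": [0,0.085,-0.384],"twist": [0,0,0]},{"dp": [0,0.122,-0.412],"twist": [0,0,0]},{"dp": [0,0.122,-0.412],"twist": [0,0,0]}]'

```text
t: 3.42
tool_pos: [0.5563, -0.0846, 0.0284]
eef_rot: [0.976, 0.002, -0.001, -0.218]
ft_force: [-0.1, 2.1, 0.3]
grip_width: -0.0001
finger_force: 0.0
```

```bash
python3 m.py 2 wrist side
python3 - <<'E'
import cv2,numpy as np
a=cv2.imread("pics/wrist2.png");b=cv2.imread("pics/side2.png")[120:320,220:420]
cv2.imwrite("pics/c.png",np.hstack([cv2.resize(a,(480,300)),cv2.resize(b,(300,300))]))
E
```

```text
3.42 [ 0.5563 -0.0846  0.0284] [[1.0, 0.004, -0.002], [0.004, -0.905, 0.425], [-0.001, -0.425, -0.905]] [-0.1  2.1  0.3] -9.13957069326202e-05
```

View pics/c.png

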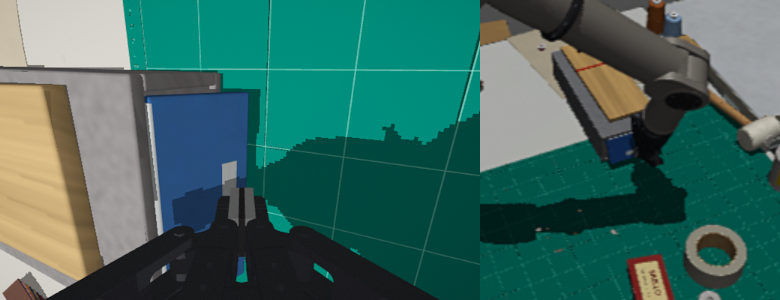

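Call:
carry_out --increments '[{"dp": [0,0.015,-0.008],"twist": [0,0,0]},{"dp": [0,0.03,-0.014],"twist": [0,0,0]},{"dp": [0,0.045,-0.018],"twist": [0,0,0]},{"dp": [0,0.06,-0.02],"twist": [0,0,0]},{"dp": [0,0.075,-0.02],"twist": [0,0,0]},{"dp": [0,0.075,-0.02],"twist": [0,0,0]}]'

```text
t: 4.02
tool_pos: [0.5568, -0.0708, 0.0231]
eef_rot: [0.977, -0.0, 0.0, -0.215]
ft_force: [-0.0, -1.7, -1.0]
grip_width: 0.0
finger_force: 1.1
```

Call:
carry_out --increments '[{"dp": [0,0.015,0],"twist": [0,0,0]},{"dp": [0,0.03,0],"twist": [0,0,0]},{"dp": [0,0.03,0],"twist": [0,0,0]}]'

```text
t: 4.27
tool_pos: [0.5567, -0.0655, 0.0228]
eef_rot: [0.977, -0.001, 0.001, -0.214]
ft_force: [0.6, -6.2, 0.1]
grip_width: 0.0001
finger_force: 0.0
```

Call:
carry_out --increments '[{"dp": [0,0.012,0],"twist": [0,0,0]},{"dp": [0,0.024,0],"twist": [0,0,0]},{"dp": [0,0.024,0],"twist": [0,0,0]}]'

```text
t: 4.52
tool_pos: [0.5568, -0.0657, 0.0227]
eef_rot: [0.978, -0.003, 0.001, -0.211]
ft_force: [-3.4, -14.4, 2.9]
grip_width: -0.0001
finger_force: 0.0
```

Call:
carry_out --increments '[{"dp": [0,0.012,0],"twist": [0,0,0]},{"dp": [0,0.012,0],"twist": [0,0,0]},{"dp": [0,0.012,0],"twist": [0,0,0]}]'

```text
t: 4.77
tool_pos: [0.5569, -0.0657, 0.0227]
eef_rot: [0.978, -0.004, 0.002, -0.209]
ft_force: [-4.5, -18.1, 6.2]
grip_width: -0.0
finger_force: 0.0
```

Call:
carry_out --increments '[{"dp": [0,-0.1,0],"twist": [0,0,0]},{"dp": [0,-0.3,0.1],"twist": [0,0,0]},{"dp": [0,-0.3,0.4],"twist": [-0.0694,0,0]},{"dp": [0,-0.3,0.4],"twist": [-0.0694,0,0]},{"dp": [0,-0.3,0.5],"twist": [-0.0694,0,0]},{"dp": [0,-0.3,0.6],"twist": [-0.0694,0,0]},{"dp": [0,-0.3,0.6],"twist": [-0.0694,0,0]}]' --hand -1

```text
t: 5.35
tool_pos: [0.5611, -0.12, 0.1805]
eef_rot: [1.0, 0.006, 0.006, -0.001]
ft_force: [1.3, 1.1, 1.2]
grip_width: 0.0837
finger_force: 0.0
```

```bash
python3 m.py 3 wrist side
python3 - <<'E'
import cv2,numpy as np
a=cv2.imread("pics/wrist3.png");b=cv2.imread("pics/side3.png")[120:320,220:420]
cv2.imwrite("pics/d.png",np.hstack([cv2.resize(a,(480,300)),cv2.resize(b,(300,300))]))
w=np.load("wrist3.npy"); hsv=cv2.cvtColor(a,cv2.COLOR_BGR2HSV); z=w[...,2]
bl=(hsv[...,0]>100)&(hsv[...,0]<130)&(hsv[...,1]>110)&(w[...,1]>-.12)&(w[...,1]<-.03)&(z>.005)
q=w[bl];print(len(q))
for lo in np.arange(.01,.08,.01):
    s=q[(q[:,2]>lo)&(q[:,2]<lo+.01)]
    if len(s): print(lo.round(3),len(s),np.median(s[:,1]).round(4))
E
```

```text
5.35 [ 0.5611 -0.12    0.1805] [[1.0, 0.012, 0.012], [0.012, -1.0, 0.002], [0.012, -0.001, -1.0]] [1.3 1.1 1.2] 0.08368445642041457
1807
0.01 118 -0.0564
0.02 191 -0.0565
0.03 333 -0.0561
0.04 385 -0.0559
0.05 440 -0.0559
0.06 311 -0.0559
0.07 1 -0.0568
```

View pics/d.png

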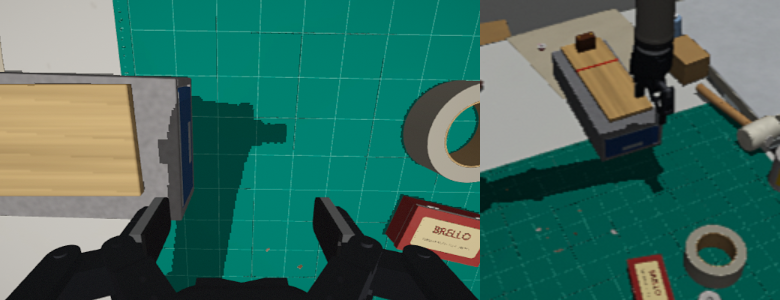

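Call:
carry_out --increments '[{"dp": [0.04,0.96,0.12],"twist": [0,0,0]},{"dp": [0.04,0.96,0.12],"twist": [0,0,0]},{"dp": [0.04,0.96,0.12],"twist": [0,0,0]},{"dp": [0.04,0.96,0.12],"twist": [0,0,0]},{"dp": [0.04,0.96,0.12],"twist": [0,0,0]},{"dp": [0.04,0.96,0.12],"twist": [0,0,0]},{"dp": [0.04,0.96,0.12],"twist": [0,0,0]},{"dp": [0.04,0.96,0.12],"twist": [0,0,0]}]'

```text
t: 6.12
tool_pos: [0.5649, 0.1142, 0.2012]
eef_rot: [1.0, 0.002, -0.003, -0.001]
ft_force: [-0.4, -0.7, -0.4]
grip_width: 0.0857
finger_force: 0.0
```

```bash
cat > g.py <<'E'
from h import *
import sys
k=sys.argv[1]
for n in ("wrist","scene"):
    w=np.load(f"{n}{k}.npy"); im=cv2.imread(f"pics/{n}{k}.png"); hsv=cv2.cvtColor(im,cv2.COLOR_BGR2HSV); z=w[...,2]
    box=(w[...,0]>.49)&(w[...,0]<.64)&(w[...,1]>-.2)&(w[...,1]<.31)
    rd=box&((hsv[...,0]<6)|(hsv[...,0]>172))&(hsv[...,1]>120)&(z>.083)&(z<.1)
    q=w[rd]
    if len(q)>10: 
        q=q[abs(q[:,1]-np.median(q[:,1]))<.006]; f=np.polyfit(q[:,0],q[:,1],1); print(n,"line",len(q),f,"y at .57",np.polyval(f,.57),"x",q[:,0].min(),q[:,0].max(),np.median(q[:,2]))
    g=w[box&(z>.120)&(z<.136)&(hsv[...,2]<140)&(w[...,1]<.29)]
    if len(g)>10: r=cv2.minAreaRect((g[:,:2]*1000).astype(np.float32)); print(n,"grip",len(g),r,np.median(g,0))
E
python3 m.py 4 wrist scene; python3 g.py 4
```

```text
6.12 [0.5649 0.1142 0.2012] [[1.0, 0.005, -0.005], [0.005, -1.0, 0.001], [-0.005, -0.001, -1.0]] [-0.4 -0.7 -0.4] 0.08573890996914262
wrist line 822 [0.01092416 0.16646899] y at .57 0.172695760959272 x 0.5154057104480803 0.6261204129992337 0.09210077910681663
wrist grip 3136 ((570.4175415039062, 247.03225708007812), (26.294265747070312, 49.77494430541992), 89.81060791015625) [0.57291327 0.24352301 0.13126063]
scene line 29 [0.01274356 0.16681076] y at .57 0.17407458824549624 x 0.5151284226239595 0.6227721126269647 0.09212692575616865
scene grip 75 ((565.0570678710938, 249.0703125), (46.738189697265625, 23.262544631958008), 1.0412726402282715) [0.56411935 0.2500348  0.13033878]
```

View pics/wrist4.png

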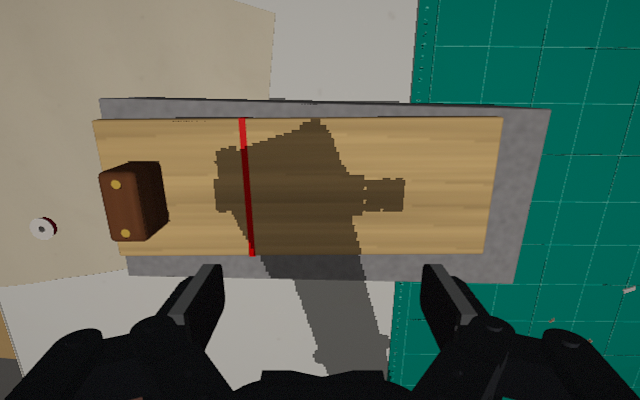

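Call:
carry_out --increments '[{"dp": [0.02,0.53,0],"twist": [0,0,0]},{"dp": [0.02,0.53,0],"twist": [0,0,0]},{"dp": [0.02,0.53,0],"twist": [0,0,0]},{"dp": [0.02,0.53,0],"twist": [0,0,0]},{"dp": [0.02,0.53,0],"twist": [0,0,0]},{"dp": [0.02,0.53,0],"twist": [0,0,0]}]'

```text
t: 6.72
tool_pos: [0.5718, 0.2418, 0.2019]
eef_rot: [1.0, -0.001, -0.001, 0.001]
ft_force: [0.4, -1.0, 0.3]
grip_width: 0.0852
finger_force: 0.0
```

Call:
carry_out --increments '[{"dp": [-0.004,0.02,-0.15],"twist": [0,0,0.002]},{"dp": [-0.004,0.02,-0.28],"twist": [0,0,0.002]},{"dp": [-0.004,0.02,-0.36],"twist": [0,0,0.002]},{"dp": [-0.004,0.02,-0.408],"twist": [0,0,0.002]},{"dp": [-0.004,0.02,-0.408],"twist": [0,0,0.002]},{"dp": [-0.004,0.02,-0.408],"twist": [0,0,0.002]}]'

```text
t: 7.22
tool_pos: [0.5715, 0.2469, 0.1013]
eef_rot: [1.0, 0.005, -0.0, 0.001]
ft_force: [0.2, 0.2, -0.0]
grip_width: 0.0853
finger_force: 0.0
```

Centred on the grip; close.

Call:
carry_out --increments '[{"dp": [0,0,0],"twist": [0,0,0]},{"dp": [0,0,0],"twist": [0,0,0]},{"dp": [0,0,0],"twist": [0,0,0]},{"dp": [0,0,0],"twist": [0,0,0]},{"dp": [0,0,0],"twist": [0,0,0]},{"dp": [0,0,0],"twist": [0,0,0]},{"dp": [0,0,0],"twist": [0,0,0]},{"dp": [0,0,0],"twist": [0,0,0]}]' --hand 1

```text
t: 7.88
tool_pos: [0.5715, 0.2483, 0.1025]
eef_rot: [1.0, 0.006, 0.001, 0.001]
ft_force: [-1.0, -3.5, 5.5]
grip_width: 0.0251
finger_force: 61.1
```

```bash
python3 m.py 5 wrist scene; python3 g.py 5
```

```text
7.88 [0.5715 0.2483 0.1025] [[1.0, 0.012, 0.002], [0.012, -1.0, -0.001], [0.002, 0.001, -1.0]] [-1.  -3.5  5.5] 0.025119400390625587
wrist line 1708 [0.00930456 0.16848986] y at .57 0.17379345717609648 x 0.5402055168054085 0.6264042749743137 0.0921088912817977
wrist grip 8936 ((570.9755859375, 249.09561157226562), (50.07355880737305, 49.36517333984375), 43.81519317626953) [0.57861857 0.24901059 0.1314456 ]
scene line 26 [0.01091783 0.16866159] y at .57 0.17488475604374334 x 0.515199155513442 0.6254332213736488 0.09177152048382063
scene grip 97 ((563.4105834960938, 247.4855499267578), (44.8350830078125, 43.64981460571289), 36.84320831298828) [0.56217987 0.24802079 0.13005308]
```

Call:
carry_out --increments '[{"dp": [-0.002,-0.04,0],"twist": [0,0,0]},{"dp": [-0.006,-0.12,0],"twist": [0,0,0]},{"dp": [-0.011,-0.2,0],"twist": [0,0,0]},{"dp": [-0.015,-0.28,0],"twist": [0,0,0]},{"dp": [-0.019,-0.36,0],"twist": [0,0,0]},{"dp": [-0.024,-0.44,0],"twist": [0,0,0]},{"dp": [-0.028,-0.52,0],"twist": [0,0,0]},{"dp": [-0.032,-0.6,0],"twist": [0,0,0]}]'

```text
t: 8.65
tool_pos: [0.5634, 0.1037, 0.1029]
eef_rot: [1.0, 0.009, 0.002, -0.003]
ft_force: [0.1, 7.6, 4.0]
grip_width: 0.025
finger_force: 61.1
```

```bash
python3 m.py 6 wrist scene; python3 g.py 6
```

```text
8.65 [0.5634 0.1037 0.1029] [[1.0, 0.017, 0.004], [0.017, -1.0, 0.007], [0.004, -0.007, -1.0]] [0.1 7.6 4. ] 0.02495917414765974
wrist line 1661 [0.01565176 0.02047248] y at .57 0.029393977860862203 x 0.5327077534682474 0.6187633560525512 0.09235670167943115
wrist grip 8959 ((562.7619018554688, 104.34880065917969), (49.22144317626953, 50.33430099487305), 47.732513427734375) [0.57047939 0.10427571 0.13189923]
scene line 23 [-0.0095841   0.02809582] y at .57 0.022632885077129364 x 0.5061556545078152 0.6024276516016566 0.09200095460122756
scene grip 97 ((554.580322265625, 94.73126983642578), (43.06658935546875, 43.37641143798828), 37.06753158569336) [0.55495814 0.0948701  0.12976182]
```

Call:
carry_out --increments '[{"dp": [-0.003,-0.06,0],"twist": [0,0,0]},{"dp": [-0.006,-0.12,0],"twist": [0,0,0]},{"dp": [-0.01,-0.19,0],"twist": [0,0,0]},{"dp": [-0.014,-0.24,0],"twist": [0,0,0]},{"dp": [-0.014,-0.26,0],"twist": [0,0,0]},{"dp": [-0.014,-0.26,0],"twist": [0,0,0]},{"dp": [-0.014,-0.26,0],"twist": [0,0,0]}]'

```text
t: 9.33
tool_pos: [0.5605, 0.0367, 0.1028]
eef_rot: [1.0, 0.007, 0.002, -0.002]
ft_force: [-0.7, 2.3, 4.9]
grip_width: 0.0247
finger_force: 61.1
```

```bash
python3 m.py 7 wrist scene; python3 g.py 7
python3 - <<'E'
from h import *
w=np.load("wrist7.npy"); im=cv2.imread("pics/wrist7.png"); cv2.imwrite("pics/e.png",im)
z=w[...,2]
b=(z>.085)&(z<.1)&(w[...,0]>.5)&(w[...,0]<.63)&(w[...,1]>-.24)
q=w[b]; A=np.c_[q[:,:2],np.ones(len(q))]; print("board plane",np.linalg.lstsq(A,q[:,2],rcond=None)[0])
E
```

```text
9.33 [0.5605 0.0367 0.1028] [[1.0, 0.014, 0.004], [0.014, -1.0, 0.003], [0.004, -0.003, -1.0]] [-0.7  2.3  4.9] 0.024675219351812095
wrist line 1685 [ 0.01039938 -0.04349727] y at .57 -0.037569621116439904 x 0.5292607531044256 0.6155095935251895 0.09214696893476462
wrist grip 8953 ((559.874267578125, 37.297000885009766), (49.15559005737305, 49.848941802978516), 47.60930633544922) [0.567571   0.03731534 0.13173049]
scene line 20 [ 0.0193534  -0.04745098] y at .57 -0.03641953861389395 x 0.5035519163226744 0.5930149080939962 0.09144569700228408
scene grip 96 ((552.9879150390625, 36.21998596191406), (45.83110046386719, 48.403297424316406), 22.679662704467773) [0.55005502 0.03687733 0.13002483]
board plane [-0.00352133  0.0035143   0.09398239]
```

View pics/wrist7.png

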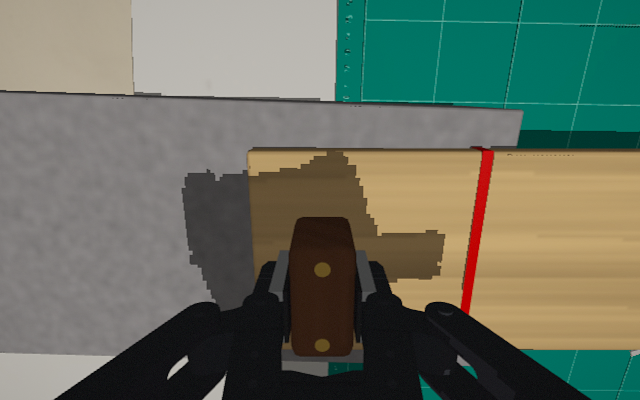

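```bash
cat > e.py <<'E'
from h import *
import sys
k=sys.argv[1]; w=np.load(f"wrist{k}.npy"); z=w[...,2]
P=[]
for r in range(100,150):
    i=np.where((z[r]>.07)&(z[r]<.084)&(w[r,:,1]<0))[0]
    if len(i)>5: P.append(w[r,i.max()])
P=np.array(P);print(P[::4].round(4).tolist()); print("edge y",np.median(P[:,1]))
E
python3 e.py 7
```

```text
[[0.6339, -0.0174, 0.0704], [0.6328, -0.0563, 0.0786], [0.631, -0.0562, 0.0802], [0.6292, -0.056, 0.0803], [0.6273, -0.0562, 0.0797], [0.6254, -0.0563, 0.0794], [0.6236, -0.0557, 0.0801], [0.6217, -0.0562, 0.0799], [0.6197, -0.0563, 0.0795], [0.6179, -0.0557, 0.0804], [0.6158, -0.0562, 0.0792]]
edge y -0.056211588671906954
```

Call:
carry_out --increments '[{"dp": [0,-0.03,0],"twist": [0,0,0]},{"dp": [0,-0.06,0],"twist": [0,0,0]},{"dp": [0,-0.07,0],"twist": [0,0,0]},{"dp": [0,-0.07,0],"twist": [0,0,0]},{"dp": [0,-0.07,0],"twist": [0,0,0]},{"dp": [0,-0.07,0],"twist": [0,0,0]},{"dp": [0,-0.07,0],"twist": [0,0,0]}]'

```text
t: 10.02
tool_pos: [0.5606, 0.0219, 0.103]
eef_rot: [1.0, 0.008, 0.002, -0.003]
ft_force: [0.2, 5.5, 6.6]
grip_width: 0.0251
finger_force: 61.3
```

```bash
python3 m.py 8 wrist scene; python3 g.py 8; python3 e.py 8
python3 - <<'E'
from h import *
w=np.load("wrist8.npy"); z=w[...,2]
b=(z>.085)&(z<.1)&(w[...,0]>.5)&(w[...,0]<.63)&(w[...,1]>-.24)
q=w[b]; A=np.c_[q[:,:2],np.ones(len(q))]; print("board plane",np.linalg.lstsq(A,q[:,2],rcond=None)[0])
a=cv2.imread("pics/wrist8.png");b=cv2.imread("pics/scene8.png")[150:250,220:380]
cv2.imwrite("pics/f.png",np.hstack([cv2.resize(a,(400,250)),cv2.resize(b,(400,250))]))
E
```

```text
10.02 [0.5606 0.0219 0.103 ] [[1.0, 0.016, 0.004], [0.016, -1.0, 0.006], [0.004, -0.006, -1.0]] [0.2 5.5 6.6] 0.025067982765752613
wrist line 1609 [ 0.01596944 -0.06147158] y at .57 -0.052369003021647806 x 0.5290834395025894 0.6158724635858143 0.09210374701309865
wrist grip 8944 ((559.9434204101562, 22.5400333404541), (50.071571350097656, 49.41749954223633), 44.19609069824219) [0.56771167 0.02243206 0.13198667]
scene line 21 [ 0.01612392 -0.06025023] y at .57 -0.05105959877542445 x 0.5008352604464325 0.593830399586205 0.09018825489868171
scene grip 79 ((551.4773559570312, 23.809616088867188), (44.6324577331543, 44.67779541015625), 28.875898361206055) [0.55104012 0.02031423 0.13017458]
[[0.6339, -0.0155, 0.0711], [0.6329, -0.0558, 0.0785], [0.6311, -0.0564, 0.0797], [0.6293, -0.0565, 0.0792], [0.6274, -0.0567, 0.0784], [0.6256, -0.0562, 0.0801], [0.6237, -0.056, 0.0802], [0.6218, -0.0561, 0.0796], [0.6199, -0.0563, 0.08], [0.6181, -0.0558, 0.0805], [0.6159, -0.0567, 0.0783]]
edge y -0.05623915885831099
board plane [-0.00303797  0.00747033  0.09391733]
```

View pics/f.png

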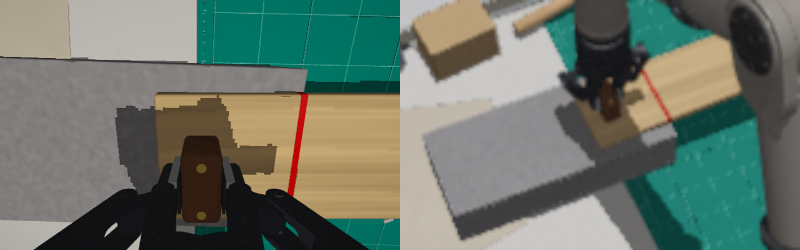

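Call:
carry_out --increments '[{"dp": [0,-0.01,0],"twist": [0,0,0]},{"dp": [0,-0.014,0],"twist": [0,0,0]},{"dp": [0,-0.014,0],"twist": [0,0,0]},{"dp": [0,-0.014,0],"twist": [0,0,0]},{"dp": [0,-0.014,0],"twist": [0,0,0]},{"dp": [0,-0.014,0],"twist": [0,0,0]},{"dp": [0,-0.014,0],"twist": [0,0,0]},{"dp": [0,-0.014,0],"twist": [0,0,0]}]'

```text
t: 10.78
tool_pos: [0.5606, 0.0203, 0.1032]
eef_rot: [1.0, 0.009, 0.002, -0.004]
ft_force: [-0.3, 7.8, 6.7]
grip_width: 0.0253
finger_force: 61.2
```

```bash
python3 m.py 9 wrist scene; python3 g.py 9
python3 - <<'E'
from h import *
w=np.load("wrist9.npy"); z=w[...,2]
b=(z>.085)&(z<.1)&(w[...,0]>.5)&(w[...,0]<.63)&(w[...,1]>-.24)
q=w[b]; A=np.c_[q[:,:2],np.ones(len(q))]; print("board plane",np.linalg.lstsq(A,q[:,2],rcond=None)[0])
E
```

```text
10.78 [0.5606 0.0203 0.1032] [[1.0, 0.017, 0.004], [0.017, -1.0, 0.009], [0.004, -0.009, -1.0]] [-0.3  7.8  6.7] 0.025255589554994944
wrist line 1605 [ 0.01689836 -0.06341971] y at .57 -0.05378764743074852 x 0.5302014970765819 0.6159038252618527 0.09212834051352826
wrist grip 8952 ((559.9078979492188, 20.83177947998047), (50.246788024902344, 49.306968688964844), 44.49650955200195) [0.5676168  0.02081677 0.13215018]
scene line 21 [ 0.01375173 -0.06033169] y at .57 -0.052493209649421495 x 0.5028966446186784 0.5929295907074218 0.09212458175105759
scene grip 89 ((551.5081176757812, 17.884923934936523), (39.407691955566406, 49.08972930908203), 32.931114196777344) [0.55043629 0.01985072 0.12992771]
board plane [-0.0031049   0.01001477  0.09408949]
```

```bash
python3 -c "
from plant import *
print(sign_off())"
```

```text
the job is handed in; nothing more can be done
None
```

The flap is pushed fully shut (measured flush with the cabinet's end face). The board is slid out with its red line about 2 mm short of the end edge by camera, about 0.01 rad off level and still gripped at about 61 N; the job is handed in after about 11 s, but the judge's verdict was not shown.

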